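# Gauge a battery terminal in the bench caliper

## Robot

A 6-joint arm with a two-finger parallel gripper is mounted at the origin on the work surface. World frame = base frame: x ahead of the robot, y to its left, z up, the work surface at z = 0. Lengths are in m, angles in degrees, forces in N, time in s.
With the tool pointing down it reaches from about 0.325 to 0.775 m from the base axis. Payload 5.5 kg.
Tool frame: the origin (TCP) lies at the centre of the arm's flange, where the gripper is bolted on; the fingertips stand 182 mm ahead of it and the grasp point (between the pads) lies 163 mm ahead of it; z points along the fingers, y is the line along which they close (so a half turn about z gives the same grasp; the last joint's range is limited). The gripper opens to 88 mm and grips with 3 to 60 N. Pads are 20 mm wide; open, the fingers measure 115 mm over their backs; the gripper's body (75 mm by 178 mm) begins 61 mm behind the grasp point.
Start: joints at [-72.806, 5.22, 70.514, -0, 104.267, -3.249], TCP at [0.21, -0.562, 0.405] pointing down, gripper open.
Joint ranges: [-164.24, 164.24], [-49.07, 125.15], [9.68, 141.18], [-86.29, 266.29], [3.28, 154.24], [-151.56, 151.56]. Speed limits (degrees/s): [147.25, 147.25, 172.46, 180, 180, 180].

## Interface

Orientations are given as [roll, pitch, yaw] about the fixed x, y, z axes, in that order (R = Rz(yaw) Ry(pitch) Rx(roll)).
In Python, from station import r gives the robot as it stands. The module is installed in compiled form; this text tells all that it offers. Calls block until the motion is done:
- r.reach(position, orientation): joint-space move of the TCP to a pose.
- r.servo_line(position, rotation=None, speed=0.15): straight line of the TCP; rotation=None keeps the orientation; speed is the mean speed in m/s.
- r.move_joints(angles): joint-space move.
- r.let_go() and r.grab(squeeze=None): open the fingers fully, or close them until they stop; squeeze is the grip in N (None keeps the last).
- r.wait(seconds).
- r.inverse_kinematics(position, orientation): joint angles nearest the present ones, or None.
- r.sense(): the state.
- r.snapshot(name): name is "side" or "top"; returns a dict with "frame" (384x512x3 uint8, red, green, blue), "fx", "fy", "cx", "cy" (pixels), "R" (3x3) and "t" (3): a world point X has camera coordinates R X + t. Camera axes: x right, y down, z forward; pixel columns grow to the right and rows downward; lengths in m; the calibration is good to about 2 mm. A picture is of the moment at which its call begins. There is no depth.
A pose or a line that the arm cannot do raises r.IKError and nothing moves.
- r.hand_in(): hands the job in; it is judged then, once.
The state is a dict: "clock": time; "joints": joint angles; "joint_vel": joint speeds; "joint_torque": joint torques, N m; "tcp_pos": TCP position; "orientation": TCP orientation; "contact_force": force on the tool from outside, world axes, zero at the start; "torque": the same for the moment, N m; "opening": finger opening in m; "gripper_force": force on a finger pad.
Only numpy, scipy, OpenCV 4.12 (cv2) and the standard library are available. Lean on these libraries where they do the work, as an engineer would, in place of code of your own. Each camera call takes 0.05 s, during which the arm holds its last target. There are 200 camera calls.

## Task

Check the battery terminal lying in the bench caliper: slide the caliper's jaw shut by its tab until the terminal sits square between both jaws and the jaw's spring registers a steady measuring force, keep it there about a second, and do not overdrive the spring. Then slide the jaw fully back open and drop the terminal into the round metal tub, leaving the tub upright and everything else on the bench where it is.

Things in the scene. Friction and masses are not known exactly. Their poses are not given: they have to be found in the camera images.
- caliper: Bench caliper fixed to the table. Steel bed 80 mm wide (its x), from -110 to +130 mm along its y, bed top 20 mm above the table; a low beam along its +x edge. Origin on the table, on the slide's centre line; z up. The sliding jaw closes along its +y, towards the fixed jaw near the +y end.
- fixed_jaw_zone (a point): Mark fixed on the bed, 94 mm along +y from the caliper's origin: middle of the zone where the fixed jaw is clamped. The fixed jaw's face looks along -y and lies anywhere within 9 mm either side of this mark; its true place is not reported. It is a steel block 40 mm wide, 20 mm thick, top 38.5 mm above the table.
- carriage (a joint): Travel in m of the carriage along the caliper's +y: 0 = fully back (open), 0.105 = end of travel. The carriage is a grey block 64 mm wide, 50 mm long along y, top 41.5 mm above the table, with the tab at its rear and the jaw 14 mm ahead of its front face. It drags with about 3 N of friction and stays where it is left.
- jaw (a joint): Measuring spring: how far in m the sliding jaw is pressed back into the carriage. 0 = no force, 0.012 = bottomed. Preload 4 N, plus 0.8 N per mm. Force registers from 2.5 mm (6 N); about 5 mm (8 N) is ideal; more than 9.5 mm is overdriven. Merely pushing the loose terminal along the bed (1 to 3 N) does not press it back.
- tab (a point): Middle of the top of the black upright tab at the carriage's rear, 77.5 mm above the table. 36 mm wide (caliper x), 12 mm thick (caliper y), standing 36 mm out of the carriage. Push its -y face to close the jaw, its +y face to open it, or pinch it; 38 mm of carriage top lies ahead of it.
- jaw_face (a point): Centre of the sliding jaw's face, which looks along the caliper's +y. The jaw is 40 mm wide, 12 mm thick, its top 37.5 mm above the table; axes as the caliper's.
- terminal: The battery terminal to check, plain steel, 0.17 to 0.35 kg, loose and a little crooked on the bed between the jaws. Rectangular foot 48 mm (its x) x 28 mm (its y, the size gauged across the jaws) x 18 mm high; a round post 18 mm across stands 28 mm higher in its middle. Origin: centre of its underside. Height 46 mm.
- post (a point): Point on the axis of the terminal's round post, 32 mm above its underside (14 mm below the top of the post).
- tub: Round open metal tub without lid, for checked parts: rim radius 55 mm, narrowing a little downwards, 50 mm high, wall 4 mm, no handle. Loose, about 0.45 kg. Origin: centre of its underside. It and the tray swap sides between episodes.
- spare: an identical battery terminal standing on the table near the caliper; same shape and sizes as terminal; bystander. Origin: centre of its underside.
- tray: grey plastic rectangular open tray, 150 x 100 x 40 mm high, walls 4 mm; not the place for the terminal; bystander. Origin: centre of its underside.
- cap_a: black vent cap, 36 mm across, 28 mm high; bystander. Origin: centre of its underside.
- cap_b: another black vent cap like cap_a; bystander. Origin: centre of its underside.
- link: dark steel cell link bar, 24 x 90 mm (along its y), 14 mm high at its ends; bystander. Origin: centre of its underside.
- bottle: white bottle, 70 mm across, 170 mm tall; bystander. Origin: centre of its underside.
- wrench: steel wrench lying flat; bystander, to be left where it is.
Mind the look-alikes: they are no part of the job. What is shaped like the terminal but purple is not meant. Leave any pink look-alike of the tub alone.

How it is judged:
By the outcome, as a careful person would: the job done as asked, in the order asked, and still so for the second after the job is handed in, with the robot touching nothing.
It also fails if it takes over 67 s, if anything falls off the work surface, if the arm or the gripper's body presses on something with over 40 N, if the wrist force passes 120 N, or if a joint passes its speed limit or range.

## Working session

There is one attempt and no reset: what is moved stays moved. The work goes in short steps, each a Python script; the robot and the scene stay as the last script left them, time stands still between calls to the robot, and variables do not carry over. Pictures are saved under pics/ and viewed, at most 10 in all, crops included, and the job is handed in when it is done.

```bash
mkdir -p pics
cat > h.py <<'E'
import numpy as np, cv2
from station import r
def snap(n,f):
    s=r.snapshot(n); cv2.imwrite('pics/'+f,cv2.cvtColor(s['frame'],cv2.COLOR_RGB2BGR)); return s
def ray(s,u,v,z):
    R=np.array(s['R']);t=np.array(s['t']); c=-R.T@t
    d=R.T@np.array([(u-s['cx'])/s['fx'],(v-s['cy'])/s['fy'],1]); return c+d*(z-c[2])/d[2]
def proj(s,X):
    p=np.array(s['R'])@np.array(X)+np.array(s['t']); return np.array([s['fx']*p[0]/p[2]+s['cx'],s['fy']*p[1]/p[2]+s['cy']])
E
python3 - <<'E'
from h import *
import pickle
a=snap('top','top0.png');b=snap('side','side0.png');pickle.dump((a,b),open('s0.pkl','wb'))
for s in(a,b):print(s['fx'],s['cx'],s['cy'],np.round(s['R'],3).tolist(),np.round(-np.array(s['R']).T@s['t'],3))
i=np.hstack([cv2.imread('pics/top0.png')]);cv2.imwrite('pics/t.png',cv2.resize(i,(800,600),interpolation=2))
E
```

```text
426.1881624950201 259.2884545601513 190.42024958846378 [[-0.023, -1.0, 0.011], [-0.99, 0.021, -0.136], [0.136, -0.014, -0.991]] [0.399 0.1   1.391]
383.7647900008485 253.64154332953993 190.0576779351189 [[0.962, -0.272, 0.002], [-0.173, -0.618, -0.767], [0.21, 0.738, -0.642]] [ 0.376 -0.715  0.765]
```

View pics/t.png

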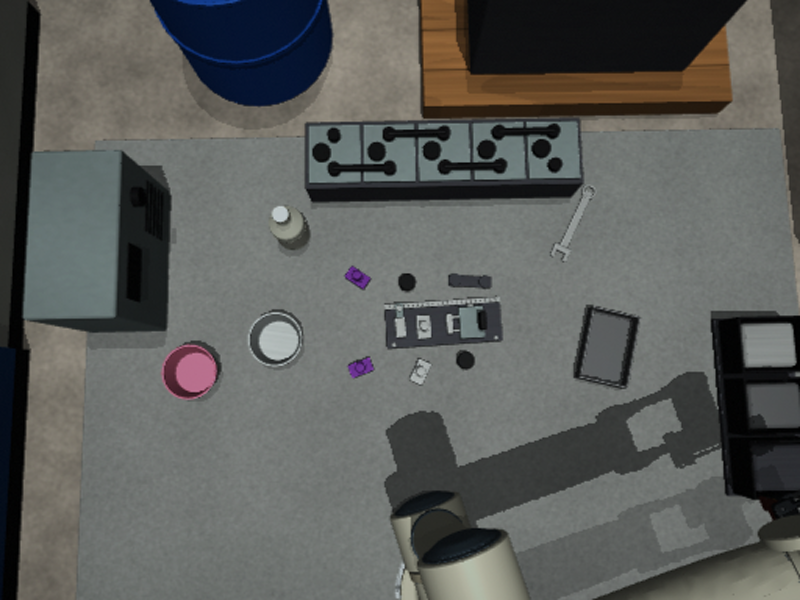

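View pics/side0.png

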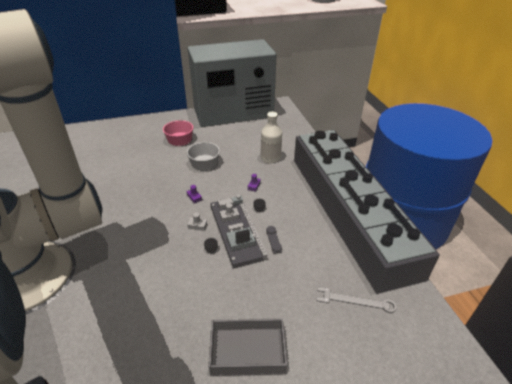

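The top view (at 800x600) shows several terminal-like things:
- Steel terminal in the caliper bed at (424,327). This is the one I want.
- Steel spare at (420,371), off the bed.
- Purple look-alikes at (357,277) and (360,367).

For the tub, the metal one is at (276,340) and the pink look-alike at (190,372). The tab is at about (482,320), so the jaw closes towards image left. Next is a close crop to check the choice.

Run:
```python
from h import *
a=cv2.imread('pics/top0.png')[184:244,240:328];b=cv2.imread('pics/side0.png')[185:270,180:290]
a=cv2.resize(a,(792,540),interpolation=2)
cv2.imwrite('pics/c1.png',a);cv2.imwrite('pics/c2.png',cv2.resize(b,(770,595),interpolation=2))
```

```text
(no output)
```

View pics/c1.png

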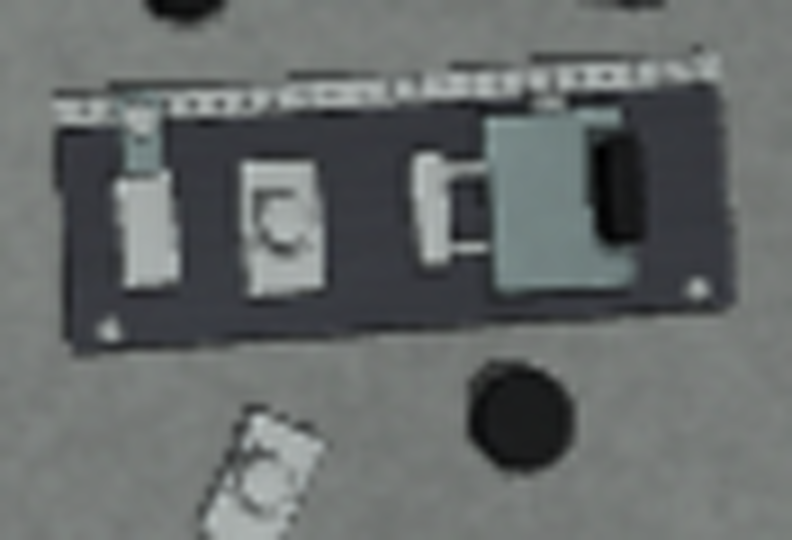

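View pics/c2.png

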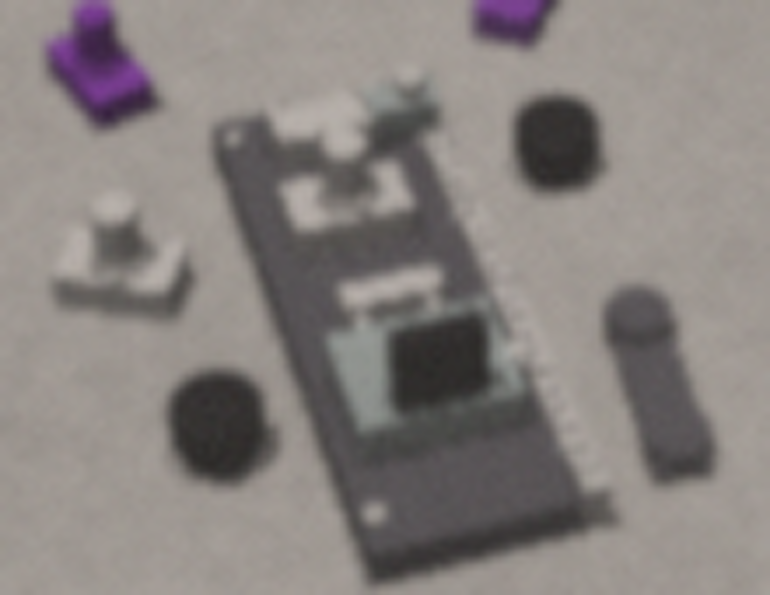

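The crops confirm it. The steel terminal lies on the bed at crop (283,228), its post top at about (285,220). The fixed jaw is at (150,232), the sliding jaw at (430,208), and the black tab top at about (620,190). The spare is off the bed at (265,480). Next I convert these to world positions.

Run:
```python
from h import *
import pickle
a,b=pickle.load(open('s0.pkl','rb'))
def T(x,y,z): return ray(a,240+(x+.5)/9-.5,184+(y+.5)/9-.5,z)
def S(x,y,z): return ray(b,180+(x+.5)/7-.5,185+(y+.5)/7-.5,z)
P={'bedBL':T(72,352,.02),'bedBR':T(735,308,.02),'bedTL':T(55,120,.02),'screwL':T(108,328,.02),'screwR':T(697,288,.02)}
for k,v in P.items():print(k,np.round(v,4))
cy=(P['bedBL']-P['bedBR'])[:2];print('len',np.linalg.norm(cy));cs=(P['screwL']-P['screwR'])[:2]
print(np.degrees(np.arctan2(-cy[0],cy[1])),np.degrees(np.arctan2(-cs[0],cs[1])))
th=np.arctan2(-cy[0],cy[1]);ey=np.array([-np.sin(th),np.cos(th)]);ex=np.array([np.cos(th),np.sin(th)])
o=P['bedBR'][:2]+.11*ey+.04*ex;o2=P['bedBL'][:2]-.13*ey+.04*ex;print('origin',o,o2);o=(o+o2)/2
def L(n,X):print(n,np.round(X[:2],4),'cal x,y',np.round([(X[:2]-o)@ex,(X[:2]-o)@ey],4))
L('fixface',T(181,230,.0385));L('postT',T(287,221,.066));L('postS',S(345,140,.066))
L('foot',T(284,228,.038));L('jawface',T(413,208,.0375));L('carfront',T(487,205,.0415));L('carrear',T(634,200,.0415))
for n,q in(('tabfl',(592,135)),('tabrl',(640,135)),('tabfr',(597,245)),('tabrr',(645,245))):L(n,T(*q,.0775))
L('tabS top',S(435,330,.0775))
L('footS',S(345,195,.038))
h=cv2.cvtColor(a['frame'],cv2.COLOR_RGB2HSV)
def tub(u,v,z): L('tub',ray(a,u/1.5625,v/1.5625,z))
tub(276,338,.05)
for u,v in((249,338),(303,338),(276,311),(276,367)):tub(u,v,.05)
print(r.sense()['opening'],r.sense()['orientation'],r.sense()['clock'])
```

```text
bedBL [0.484  0.1206 0.02  ]
bedBR [ 0.4944 -0.1171  0.02  ]
bedTL [0.5675 0.1251 0.02  ]
screwL [0.4922 0.1075 0.02  ]
screwR [ 0.5019 -0.1038  0.02  ]
len 0.2379418101982617
2.524915734826492 2.6195386232247895
origin [ 0.52954894 -0.00549439] [ 0.52963961 -0.00755058]
fixface [0.5251 0.0809] cal x,y [-0.0007  0.0875]
postT [0.5248 0.0444] cal x,y [-0.0025  0.0511]
postS [0.5234 0.0477] cal x,y [-0.0038  0.0544]
foot [0.525  0.0444] cal x,y [-0.0023  0.0511]
jawface [ 0.5312 -0.0015] cal x,y [0.0018 0.0049]
carfront [ 0.5313 -0.0275] cal x,y [ 0.0008 -0.021 ]
carrear [ 0.5319 -0.0796] cal x,y [-0.0009 -0.0731]
tabfl [ 0.5512 -0.0612] cal x,y [ 0.0192 -0.0556]
tabrl [ 0.5509 -0.0778] cal x,y [ 0.0181 -0.0721]
tabfr [ 0.5131 -0.0615] cal x,y [-0.0188 -0.0542]
tabrr [ 0.5128 -0.078 ] cal x,y [-0.0199 -0.0707]
tabS top [ 0.5292 -0.071 ] cal x,y [-0.0033 -0.0644]
footS [0.522  0.0467] cal x,y [-0.0052  0.0535]
tub [0.507  0.3426] cal x,y [-0.0072  0.3497]
tub [0.5082 0.3967] cal x,y [-0.0037  0.4038]
tub [0.5058 0.2883] cal x,y [-0.0108  0.2956]
tub [0.5617 0.3427] cal x,y [0.0474 0.3475]
tub [0.4489 0.3423] cal x,y [-0.0653  0.3521]
0.08779237376669884 [-1.79902813e+02 -5.58823418e-03  2.04442902e+01] 0.1
```

```bash
cat >> h.py <<'E'
th=np.radians(2.55);ey=np.array([-np.sin(th),np.cos(th)]);ex=np.array([np.cos(th),np.sin(th)]);o=np.array([.5296,-.0065])
ORI=[180,0,2.55]
def W(x,y,z): return [*(o+x*ex+y*ey),z+.163]   # caliper coords of grasp point -> TCP
def st():
    s=r.sense();p=np.array(s['tcp_pos'][:2])-o;f=np.array(s['contact_force'])
    return dict(t=round(s['clock'],2),y=round(float(p@ey)*1e3,2),x=round(float(p@ex)*1e3,2),z=round(s['tcp_pos'][2]-.163,4),fy=round(float(f[:2]@ey),2),fx=round(float(f[:2]@ex),2),fz=round(float(f[2]),2),op=round(s['opening']*1e3,1),gf=round(float(np.max(s['gripper_force'])),1))
E
python3 - <<'E'
from h import *
r.reach(W(0,-.0635,.14),ORI);print(st())
r.servo_line(W(0,-.0635,.067),speed=.1);print(st())
r.grab(12);print(st());r.grab(35);print(st())
snap('side','side1.png');i=cv2.imread('pics/side1.png')[130:290,140:340];cv2.imwrite('pics/c3.png',cv2.resize(i,None,fx=3.5,fy=3.5,interpolation=2))
E
```

```text
{'t': 2.24, 'y': -64.2, 'x': -0.02, 'z': np.float64(0.1402), 'fy': 0.4, 'fx': 0.62, 'fz': 0.1, 'op': 87.7, 'gf': 0.0}
{'t': 3.12, 'y': -63.58, 'x': 0.25, 'z': np.float64(0.0677), 'fy': -0.17, 'fx': 0.85, 'fz': 0.65, 'op': 87.6, 'gf': 0.0}
{'t': 4.27, 'y': -63.46, 'x': -0.01, 'z': np.float64(0.067), 'fy': 0.7, 'fx': -0.28, 'fz': 0.7, 'op': 11.9, 'gf': 12.0}
{'t': 4.48, 'y': -63.47, 'x': -0.0, 'z': np.float64(0.067), 'fy': -0.01, 'fx': -0.35, 'fz': -0.93, 'op': 11.9, 'gf': 35.0}
```

View pics/c3.png

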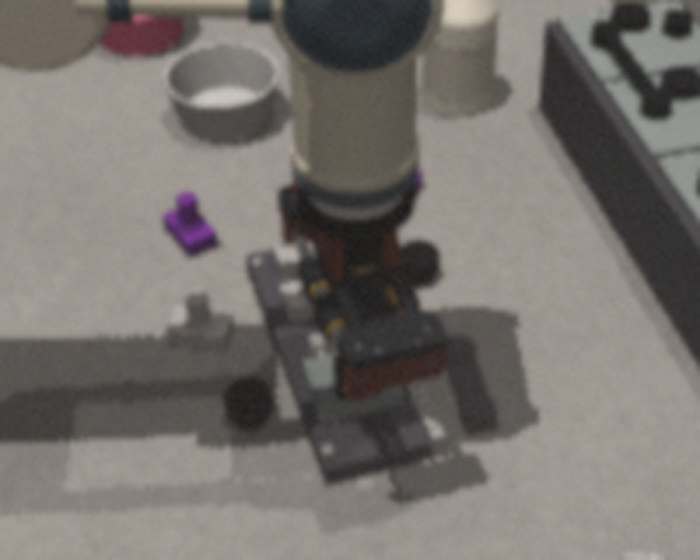

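The tab is pinched: opening is 11.9 mm, and the gripper sits over the carriage at crop (385,320). The spare and caps haven't moved. I'll close the jaw and watch the force.

Run:
```python
from h import *
y=-.0635+.044;r.servo_line(W(0,y,.067),speed=.04);print(st())
base=[];d=0;hit=None
for k in range(24):
    y+=.001;r.servo_line(W(0,y,.067),speed=.02)
    f=np.mean([ (r.wait(.03),st()['fy'])[1] for _ in range(4)]);print(round(y*1e3,1),round(f,2),st()['y'],st()['t'])
    if k<4: base.append(f)
    elif hit is None and np.mean(base)-f>2.5: hit=y;
    if np.mean(base)-f>6.6: break
print(hit,st())
```

```text
{'t': 5.78, 'y': -19.34, 'x': -0.05, 'z': np.float64(0.067), 'fy': -1.02, 'fx': -2.33, 'fz': 0.39, 'op': 12.1, 'gf': 35.0}
-18.5 -3.96 -18.64 6.17
-17.5 -3.95 -17.6 6.55
-16.5 -3.61 -16.53 6.93
-15.5 -3.63 -15.5 7.32
-14.5 -3.57 -14.51 7.7
-13.5 -3.9 -13.51 8.08
-12.5 -3.59 -12.48 8.47
-11.5 -4.18 -11.49 8.85
-10.5 -3.92 -10.49 9.23
-9.5 -3.87 -9.47 9.62
-8.5 -3.68 -8.49 10.0
-7.5 -3.34 -7.48 10.38
-6.5 -3.64 -6.48 10.77
-5.5 -4.78 -5.8 11.15
-4.5 -6.92 -5.02 11.53
-3.5 -7.74 -4.19 11.92
-2.5 -7.71 -3.28 12.3
-1.5 -8.45 -2.43 12.68
-0.5 -9.26 -1.54 13.07
0.5 -10.1 -0.68 13.45
1.5 -11.01 0.21 13.83
-0.004499999999999994 {'t': 13.83, 'y': 0.21, 'x': -0.09, 'z': np.float64(0.067), 'fy': -11.74, 'fx': -2.81, 'fz': 1.39, 'op': 11.9, 'gf': 35.0}
```

Run:
```python
from h import *
for _ in range(3): r.wait(.5);print(st())
snap('side','side2.png')
r.servo_line(W(0,-.0605,.067),speed=.06);print(st())
y=-.0605
for k in range(8):
    y-=.001;r.servo_line(W(0,y,.067),speed=.02);r.wait(.05);s=st();print(round(y*1e3,1),s['y'],s['fy'])
    if s['fy']>9: break
print(st())
```

```text
{'t': 14.33, 'y': 0.19, 'x': -0.08, 'z': np.float64(0.067), 'fy': -11.22, 'fx': -3.21, 'fz': 1.25, 'op': 12.0, 'gf': 35.0}
{'t': 14.83, 'y': 0.18, 'x': -0.08, 'z': np.float64(0.067), 'fy': -10.74, 'fx': -2.64, 'fz': 0.54, 'op': 11.7, 'gf': 35.0}
{'t': 15.33, 'y': 0.19, 'x': -0.08, 'z': np.float64(0.067), 'fy': -9.8, 'fx': -3.33, 'fz': 2.11, 'op': 11.6, 'gf': 35.0}
{'t': 16.57, 'y': -60.67, 'x': 0.01, 'z': np.float64(0.067), 'fy': 1.22, 'fx': -3.33, 'fz': 0.26, 'op': 11.8, 'gf': 35.0}
-61.5 -61.27 1.84
-62.5 -62.4 2.9
-63.5 -63.57 2.65
-64.5 -64.6 1.35
-65.5 -65.57 1.82
-66.5 -66.57 1.97
-67.5 -67.55 2.17
-68.5 -68.57 2.17
{'t': 18.97, 'y': -68.57, 'x': 0.01, 'z': np.float64(0.067), 'fy': 2.17, 'fx': -1.23, 'fz': 0.25, 'op': 11.6, 'gf': 35.0}
```

The carriage wasn't at its stop to begin with, so I'll keep moving back until it is.

Run:
```python
from h import *
y=-.0685
for k in range(40):
    y-=.001;r.servo_line(W(0,y,.067),speed=.03);r.wait(.02);s=st()
    if s['fy']>7: break
print(y,s);r.wait(.1);print(st())
```

```text
-0.08950000000000002 {'t': 24.57, 'y': -88.51, 'x': 0.06, 'z': np.float64(0.0669), 'fy': 8.57, 'fx': 0.8, 'fz': -1.58, 'op': 11.8, 'gf': 35.0}
{'t': 24.67, 'y': -88.51, 'x': 0.05, 'z': np.float64(0.067), 'fy': 8.67, 'fx': 1.86, 'fz': -1.17, 'op': 11.7, 'gf': 35.0}
```

Run:
```python
from h import *
import pickle
r.let_go();print(st());r.servo_line(W(0,-.0885,.15),speed=.2);r.reach(W(-.06,-.16,.2),ORI)
a=snap('top','top3.png');b=snap('side','side3.png');pickle.dump((a,b),open('s3.pkl','wb'));print(st()['t'])
i=cv2.resize(cv2.imread('pics/top3.png')[184:244,240:328],(792,540),interpolation=2);cv2.imwrite('pics/c4.png',i)
```

```text
{'t': 25.9, 'y': -89.49, 'x': -0.0, 'z': np.float64(0.067), 'fy': -0.75, 'fx': 0.46, 'fz': 0.48, 'op': 87.7, 'gf': 0.0}
27.07
```

View pics/c4.png

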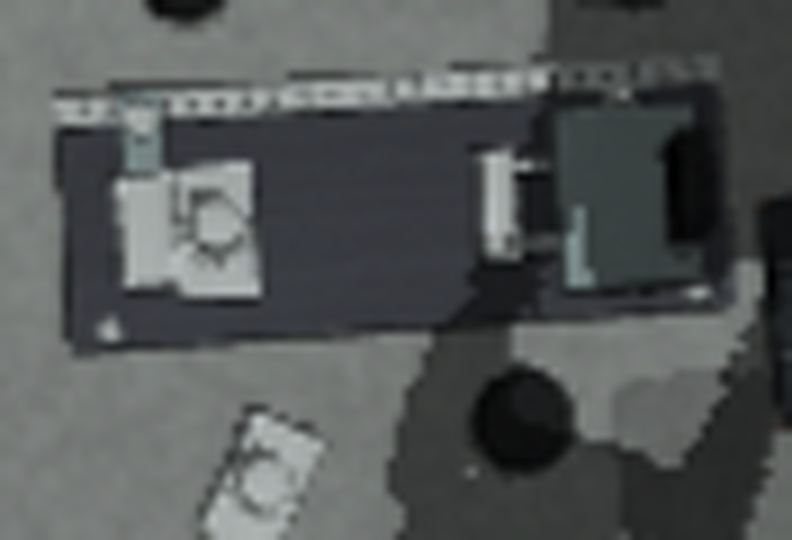

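The terminal sits square against the fixed jaw, post top at crop (221,225). The carriage is fully back at (635,195) and the spare is where it was. Next I grasp the post.

Run:
```python
from h import *
import pickle
a,b=pickle.load(open('s3.pkl','rb'))
X=ray(a,240+221.5/9-.5,184+225.5/9-.5,.066)[:2]-o;px,py=X@ex,X@ey;print('post',px,py)
py=.5*(py+.0735)
r.reach(W(px,py,.13),ORI);r.servo_line(W(px,py,.0605),speed=.1);print(st())
r.grab(8);print(st());r.grab(35);print(st())
r.servo_line(W(px,py-.002,.064),speed=.03);print(st())
r.servo_line(W(px,py-.004,.15),speed=.1);r.wait(.1);print(st())
s=snap('side','side4.png');i=s['frame'][100:270,120:320,::-1];cv2.imwrite('pics/c5.png',cv2.resize(i,None,fx=3.5,fy=3.5,interpolation=2))
```

```text
post -0.0023563264736847513 0.07405434263324905
{'t': 28.89, 'y': 73.67, 'x': -2.1, 'z': np.float64(0.0612), 'fy': 0.42, 'fx': -0.8, 'fz': 0.99, 'op': 87.6, 'gf': 0.0}
{'t': 29.97, 'y': 73.95, 'x': -2.34, 'z': np.float64(0.0606), 'fy': 1.13, 'fx': 0.01, 'fz': 1.05, 'op': 17.7, 'gf': 8.0}
{'t': 30.18, 'y': 73.83, 'x': -2.35, 'z': np.float64(0.0605), 'fy': 1.51, 'fx': 0.64, 'fz': 0.89, 'op': 17.1, 'gf': 35.0}
{'t': 30.47, 'y': 71.46, 'x': -2.4, 'z': np.float64(0.0639), 'fy': -0.2, 'fx': -0.16, 'fz': -2.75, 'op': 17.2, 'gf': 35.0}
{'t': 31.57, 'y': 69.78, 'x': -2.51, 'z': np.float64(0.1488), 'fy': -0.28, 'fx': -0.63, 'fz': -2.0, 'op': 17.5, 'gf': 35.0}
```

View pics/c5.png

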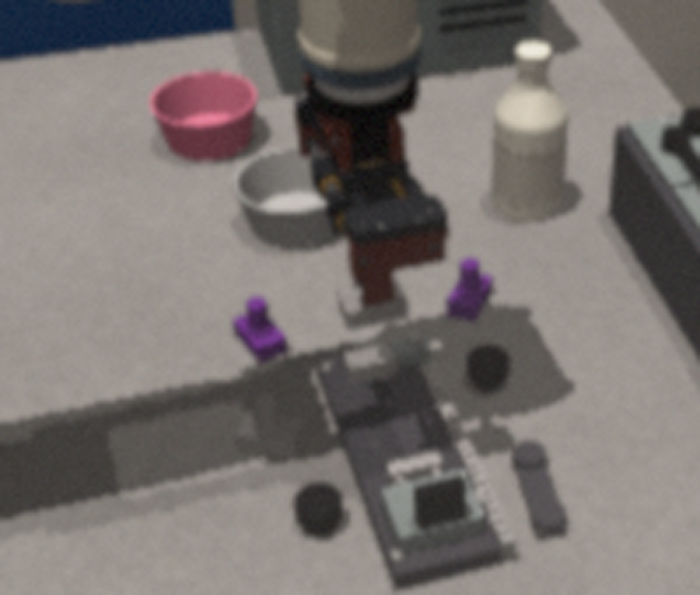

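The terminal is held and lifted, at crop (370,300). Now to the metal tub.

Run:
```python
from h import *
t=[.506,.3425]
r.servo_line([*t,.313],speed=.2);print(st());r.servo_line([*t,.077+.163],speed=.08);r.wait(.2);print(st())
r.let_go();r.servo_line([*t,.36],speed=.2);r.reach([.40,.02,.42],ORI);r.wait(.3)
a=snap('top','top5.png');snap('side','side5.png');print(st())
i=np.vstack([cv2.resize(cv2.imread('pics/top5.png')[160:270,90:330],(660,302)),cv2.resize(cv2.imread('pics/side5.png')[125:275,140:340],(395,296))[:, :] if 0 else cv2.copyMakeBorder(cv2.resize(cv2.imread('pics/side5.png')[125:275,140:340],(395,296)),0,0,0,265,0)])
cv2.imwrite('pics/c6.png',i)
```

```text
{'t': 33.17, 'y': 348.84, 'x': -7.81, 'z': np.float64(0.1501), 'fy': 0.61, 'fx': -0.37, 'fz': -1.99, 'op': 17.2, 'gf': 35.0}
{'t': 34.43, 'y': 349.78, 'x': -7.91, 'z': np.float64(0.0778), 'fy': -1.05, 'fx': 0.9, 'fz': -2.54, 'op': 17.2, 'gf': 35.0}
{'t': 38.04, 'y': 32.5, 'x': -128.09, 'z': np.float64(0.2568), 'fy': 0.4, 'fx': 0.15, 'fz': -0.4, 'op': 87.7, 'gf': 0.0}
```

View pics/c6.png

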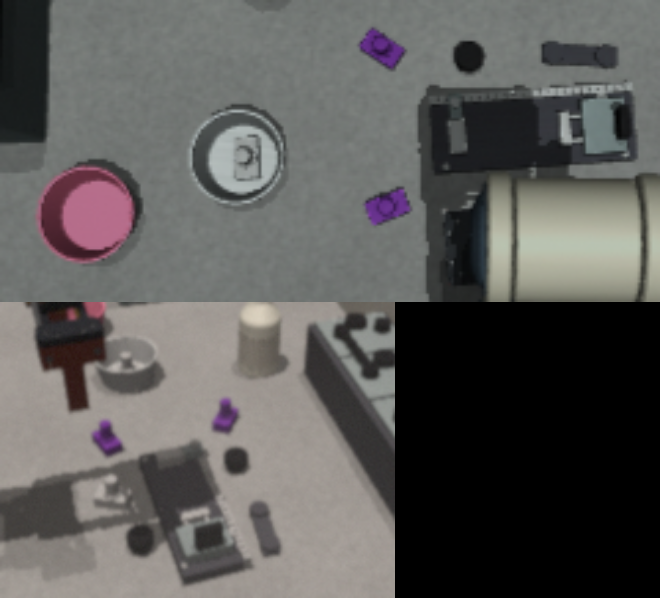

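The terminal stands in the upright metal tub at (245,157). The carriage is fully open at (605,125), and the spare, caps and link are where they were. I'm handing in.

```bash
python3 -c "
from h import *
print(r.hand_in())"
```

```text
the job is handed in; nothing more can be done
None
```

The job is handed in (verdict not reported): I gauged the terminal at about 8 N and held it about 1.5 s, slid the jaw back to its stop, and left the terminal standing in the upright metal tub at about 38 s, with nothing else seen to have moved.

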